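Exchange the packs and hold the unchecked one flush on the tilted reader

TASK

The medicine pack standing on the foot of the pack reader has been checked, the like pack in the order tray's pocket has not: exchange them. Stand the checked pack fully home and upright in the tray's pocket and let go of it; then pick up the other one, tilt it like the reader's leaning window and press it gently, broad face flush, upright along the window and centred over it, so that the sprung frame round the window is pushed in more than half-way. Finish while still holding it pressed there, clear of the reader's foot; do not crush the packs against the reader (stay under 30 N) and leave the two vials and the white stock bottle standing where they are.

Things in the scene. Friction and masses are not known exactly. Their poses are not given: they have to be found in the camera images.
- pack_checked: upright folding medicine carton, 28 mm thick (its x) x 45 mm wide (its y) x 86 mm tall (its z), 0.05 kg; origin: centre of its underside. At the start it stands upright on the reader's foot, 10 mm above the worktop, in front of the window. A grasp across the 45 mm width leaves the broad faces free
- pack_unchecked: a second carton exactly like the first (28 x 45 x 86 mm, same origin and axes). At the start it stands upright in the tray's pocket, its underside 5 mm above the worktop
- tray: fixed white moulded order tray, a block 118 (x) x 124 (y) x 30 mm high with three 25 mm deep openings with chamfered rims: the pack pocket near its front (-x) edge and two round vial wells behind it; origin: centre of its underside. Tray and reader stand left and right of the robot's middle line (either way round), fronts roughly towards the robot; the worktop between them, nearest the robot, is free to put a pack down on
- pocket (a point): centre of the floor of the tray's pack pocket, 5 mm above the worktop, 25 mm below the tray's top, 33 mm in front (-x) of the middle of the tray. The pocket is 33 mm along x and 51 mm along y, so a pack fits with its thickness along x (either way round) and about 2.5 to 3 mm play on each side; z up
- reader: fixed tilting pack reader: dark foot plate 160 (x, from -95 to +65 mm) x 94 (y) x 10 mm high; a grey yoke 80 mm wide (98 mm over its hinge knobs) carries the head on a level hinge along y, 36 mm behind (+x) and 95 mm above the origin; origin: centre below the foot at worktop level; its front is -x
- head (a joint): lean of the reader's head in rad: 0 is window upright, positive leans its top back, away from the pack (+x). Set somewhere between 0.2 and 0.5 rad; a very stiff hinge (it gives at 1.5 N m) that stays as it is in this job. The head is 58 mm wide and ends 25 mm above the window's centre
- frame (a joint): how far the black sprung frame round the window is pushed into the head, in m: 0 out, 0.005 fully in. It takes 1 N to start and 6 N to go fully in, then it is hard
- window (a point): centre of the front face of the sprung frame (frame 44 mm wide x 40 mm high, standing 7 mm proud of the head; it moves with the frame), about 110 mm above the worktop. x points into the reader, square to the window (the push direction), y along the level hinge, z up along the leaning window. A flush pack has its own x along this x (either way) and its z along this z
- vial_big: orange pharmacy vial with white cap, 47 mm across, 74 mm tall, in the tray's well on the +y side; origin: centre of its underside. Bystander
- vial_small: orange pharmacy vial with white cap, 44 mm across, 66 mm tall, in the tray's well on the -y side; origin: centre of its underside. Bystander
- bottle: white stock bottle, 53 mm across, 85 mm tall, standing on the worktop behind the work; origin: centre of its underside. Bystander
Things that resemble listed ones, but are neither listed nor needed, are in the scene too. Leave any green or yellow look-alike of the pack_checked alone.

How it is judged (in metres and radians):
On the way:
1. the checked pack stands home in the tray's pocket, let go (horizontal distance between pack_checked and pocket below 0.007 m and z of pack_checked in the frame of pocket below 0.004 m and angle between pack_checked's own z axis and vertical below 0.12 rad and contact force between pack_checked and the fingers below 0.1 N), for 0.2 s.
At the end, for the whole second after the job is handed in: Checked pack untouched in the pocket (7 mm, upright to 7 deg). Fingers hold the other, 30 mm or more up, still, flush on the frame to 4 deg, along the window to 8.6 deg, centred to 10 mm, underside 12 to 60 mm below the window's centre, frame in over 2.5 of 5 mm (all of step 1 and contact force between pack_unchecked and the fingers above 2 N and contact force between pack_unchecked and reader above 1.5 N and value of joint frame above 0.0025 m and angle between the x axis of pack_unchecked and the x axis of window, either way round below 0.07 rad and angle between the z axis of pack_unchecked and the z axis of window, either way round below 0.15 rad and x of pack_unchecked in the frame of window between -0.018 and -0.011 m and y of pack_unchecked in the frame of window between -0.01 and 0.01 m and z of pack_unchecked in the frame of window between -0.06 and -0.012 m and height (world z) of pack_unchecked above 0.03 m and linear speed of pack_unchecked below 0.02 m/s); the arm keeps its last pose, push and grip.
It fails at once if a pack is pressed on the reader with more than 30 N (contact force between any of pack_unchecked, pack_checked and reader above 30 N).
It fails at once if a vial or the stock bottle is knocked over or moved away (angle between any of vial_big, vial_small, bottle's own z axis and vertical above 0.4 rad or distance of any of vial_big, vial_small, bottle from where it was at the start of the episode above 0.03 m).
It also fails if it takes over 58 s, if anything falls off the work surface, if the arm or the gripper's body presses on something with over 40 N, if the wrist force passes 120 N, or if a joint passes its speed limit or range.

ROBOT

A 6-joint arm with a two-finger parallel gripper is mounted at the origin on a cart in front of the work surface, level with it; the furniture and walls round the work are solid. World frame = base frame: x ahead of the robot, y to its left, z up, the work surface at z = 0. Lengths are in mm, angles in rad, forces in N, time in s.
With the tool pointing down it reaches from about 275 to 750 mm from the base axis. Payload 10.2 kg.
Tool frame: the origin (TCP) lies midway between the tips of the shut fingers; the grasp point (between the pads) lies 19 mm behind it; z points along the fingers, y is the direction in which the jaws open and shut (so a half turn about z gives the same grasp; the last joint's range is limited). The gripper opens to 85 mm and grips with 20 to 120 N. Pads are 22 mm wide; open, the fingers measure 114 mm over their backs; the gripper's body (76 mm by 85 mm) begins 54 mm behind the grasp point. The pads swing forward as they close: fully open they stand 13 mm farther back than shut.
Start: joints at [-1.362, 0.313, 1.498, -0, 1.331, -0.223], TCP at [219.704, -476.824, 231.294] pointing down, gripper open.
Joint ranges: [-2.94, 2.94], [-0.97, 2.17], [0.19, 2.56], [-1.23, 4.37], [0.02, 3.11], [-2.88, 2.88]. Speed limits (rad/s): [2.39, 2.39, 3.01, 3.14, 3.14, 3.14].

INTERFACE

Orientations are given as a unit quaternion [w, x, y, z].
In Python, from rig import sense, optics, ctrl gives the robot as it stands.
- The arm moves only by the tool play_rows, never from a script. Its argument "plan" is a list of rows, each a list of 7 numbers: the shift along the world's x, y, z in mm, then the turn, a rotation vector about the world's x, y, z in rad, then the opening, from -1 (shut) to 1 (fully open), so that 0 is half open. A call has 1 to 5 rows; each row shifts and turns the pose as measured when the row begins; what a row does not reach is not made up. A row lasts 1/12 s, in which the tool goes at most 41.7 mm and 7.16 degrees, less where a joint would pass 70% of its speed; a pose out of reach is approached as far as the arm can. A call is refused whole if a number of a shift passes 41.7 or a number of a turn 0.125, either way. A call with a gripper value outside its range is refused whole. The fingers move at their own pace and stop on an object; "grip_force" is the grip in N (left out, the last holds). Time passes only in rows, so rows that do not move let the fingers close. It gives the time, the measured TCP pose, the force and the opening at its end, in the units of the state.
- sense(): the state, without advancing time (a new reading comes with each control period).
- optics.capture(name): name is "scene" or "top"; returns a dict with "img" (480x640x3 uint8, blue, green, red), "fx", "fy", "cx", "cy" (pixels), "world_to_cam" (4x4, takes a point from world to camera coordinates). Camera axes: x right, y up, looking along -z (the intrinsics and any distortion apply to the point x, -y, -z); pixel columns grow to the right and rows downward; lengths in mm; the calibration is good to about 2 mm. A picture is of the moment at which its call begins. There is no depth.
- ctrl.finish_job(): hands the job in, once; it reports no verdict.
The state is a dict: "time_s": time; "joints": joint angles; "dq": joint speeds; "tau": joint torques, N m; "eef_pos": TCP position; "ee_rot": TCP orientation; "force": force on the tool from outside, world axes, zero at the start; "wrist_torque": the same for the moment, N m; "grip_width": opening from 0.0 (shut) to 1.0 (fully open).
Only numpy, scipy, OpenCV 4.12 (cv2) and the standard library are available. Lean on these libraries where they do the work, as an engineer would, in place of code of your own. Each camera call takes 0.05 s, during which the arm holds its last target. There are 200 camera calls.

## Working session

There is one attempt and no reset: what is moved stays moved. The work goes in short steps, Python scripts to look and compute and a tool call to move; the robot and the scene stay as the last step left them, time stands still between calls to the robot, and variables do not carry over. Pictures are saved under pics/ and viewed, about 8 in all and at most 12, crops included, and the job is handed in when it is done.

Besides the shell and the picture viewer there is one more tool, called after ">>>" by a JSON object that holds its "name" and its "arguments". play_rows: Moves the arm, as the interface text tells. Its arguments: {"type":"object","properties":{"plan":{"type":"array"},"grip_force":{"type":"number"}},"required":["plan"]}

```bash
mkdir -p pics; ls
python3 - <<'E'
from rig import sense, optics
import cv2,json,numpy as np
s=sense();print(s)
for n in("scene","top"):
    c=optics.capture(n);cv2.imwrite(f"pics/{n}0.png",c["img"]);np.savez(f"pics/{n}0.npz",**c)
    print(n,{k:np.round(v,3).tolist() for k,v in c.items() if k!="img"})
E
```

```text
pics
{'time_s': 0.0, 'joints': array([-1.36239758e+00,  3.13456524e-01,  1.49844527e+00, -2.97344198e-05,
        1.33101709e+00, -2.23397530e-01]), 'dq': array([ 0.00047372, -0.00065085, -0.00026114, -0.00107954,  0.00051256,
       -0.00063528]), 'tau': array([ 4.25791077e-04, -4.12262070e+01, -2.59743011e+01, -1.02904498e-04,
        4.16356634e-03, -2.61837221e-05]), 'eef_pos': array([ 219.64088644, -476.55418687,  230.72866474]), 'ee_rot': array([-6.63201367e-04,  9.76783411e-01,  2.14228213e-01, -9.46622682e-06]), 'force': array([-0.28439571, -0.13519831,  0.40815145]), 'wrist_torque': array([-0.00996531, -0.03937998,  0.03590873]), 'grip_width': 0.9997539306331444}
scene {'fx': 532.358, 'fy': 532.358, 'cx': 319.738, 'cy': 241.795, 'world_to_cam': [[-0.758, -0.652, 0.021, 428.284], [0.335, -0.361, 0.87, -260.293], [-0.559, 0.667, 0.492, -780.064], [0.0, 0.0, 0.0, 1.0]]}
top {'fx': 437.522, 'fy': 437.522, 'cx': 320.102, 'cy': 235.331, 'world_to_cam': [[0.015, -1.0, -0.002, -17.463], [0.99, 0.015, 0.144, -584.254], [-0.144, -0.004, 0.99, -848.628], [0.0, 0.0, 0.0, 1.0]]}
```

View pics/scene0.png

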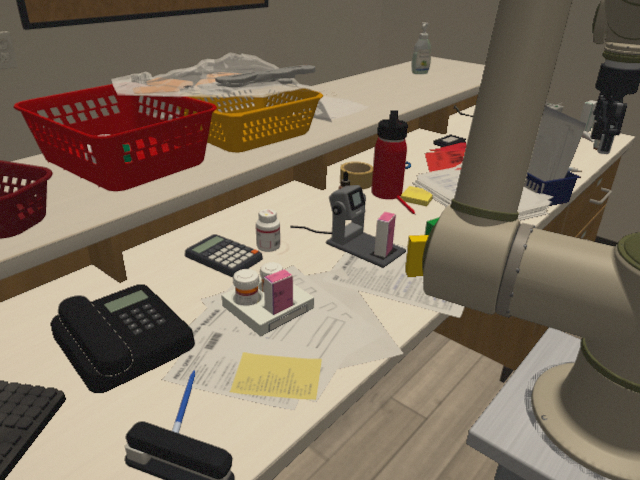

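View pics/top0.png

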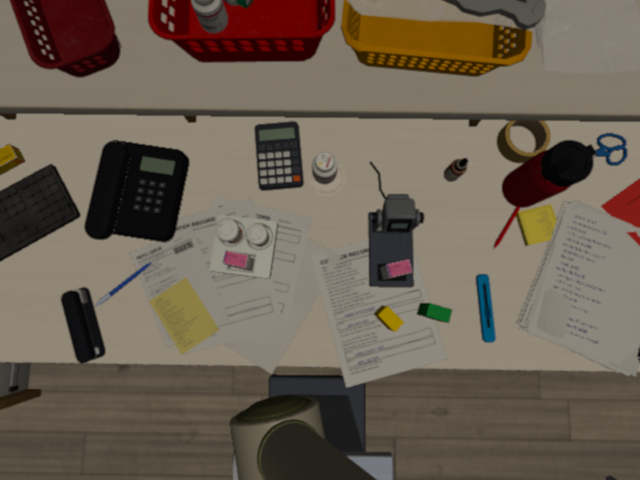

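The top view shows the pink and white pack on the reader's foot at (397,270), which is pack_checked, and the like one in the tray pocket at (238,260), which is pack_unchecked. The yellow (390,318) and green (435,313) cartons are look-alikes and stay put. One enlarged crop will confirm this and help with measuring.

Run:
```python
import cv2,numpy as np
t=cv2.imread("pics/top0.png");s=cv2.imread("pics/scene0.png")
a=cv2.resize(t[180:340,200:460],(780,480)[:2],interpolation=cv2.INTER_CUBIC)
a=cv2.resize(t[185:335,200:460],(520,300),interpolation=cv2.INTER_CUBIC)
b=cv2.resize(s[170:350,210:470],(433,300),interpolation=cv2.INTER_CUBIC)
r=cv2.resize(t[185:295,360:430],(350,550),interpolation=cv2.INTER_CUBIC)
q=cv2.resize(s[175:275,320:410],(450,500),interpolation=cv2.INTER_CUBIC)
im=np.zeros((550,800,3),np.uint8);im[:550,:350]=r;im[:500,350:]=q
im=cv2.convertScaleAbs(im,alpha=1.6,beta=15)
cv2.imwrite("pics/cropA.png",im)
tr=cv2.resize(t[205:285,200:290],(540,480),interpolation=cv2.INTER_CUBIC)
cv2.imwrite("pics/cropB.png",cv2.convertScaleAbs(tr,alpha=1.1))
# pink masks
for n,i in(("top",t),("scene",s)):
    h=cv2.cvtColor(i,cv2.COLOR_BGR2HSV);m=cv2.inRange(h,(150,70,60),(174,255,255))
    k,l,st,c=cv2.connectedComponentsWithStats(m)
    for j in range(1,k):
        if st[j,4]>30: 
            pts=np.argwhere(l==j)[:,::-1].astype(np.float32);print(n,st[j],c[j],cv2.minAreaRect(pts))
# tray white
h=cv2.cvtColor(t,cv2.COLOR_BGR2HSV);print(t[268:280:2,225],t[225,243],t[270,262],t[265,300])
```

```text
top [224 251  23  16 267] [235.00749064 258.94382022] ((235.1061248779297, 258.9960632324219), (22.14612579345703, 12.309125900268555), 11.888657569885254)
top [387 259  25  18 313] [399.20766773 267.59105431] ((399.2162170410156, 267.6038818359375), (13.56652545928955, 23.085575103759766), 77.00537872314453)
scene [379 213  15   9  81] [385.85185185 216.58024691] ((385.8823547363281, 216.47061157226562), (12.611852645874023, 8.246211051940918), 14.03624439239502)
scene [386 217   9  39 179] [390.13407821 236.41340782] ((390.3841247558594, 236.0426788330078), (5.632008075714111, 38.65104293823242), 6.340191841125488)
scene [265 270  26  13 164] [277.43902439 275.75      ] ((277.6015319824219, 275.7876892089844), (7.987682342529297, 24.573217391967773), 70.55996704101562)
scene [273 278  20  36 545] [282.06055046 295.04770642] ((282.5, 295.5), (35.0, 19.0), 90.0)
[[128 141 143]
 [133 146 148]
 [119 131 132]
 [108 117 121]
 [117 126 132]
 [109 119 123]] [118 130 131] [139 152 154] [123 134 139]
```

View pics/cropA.png

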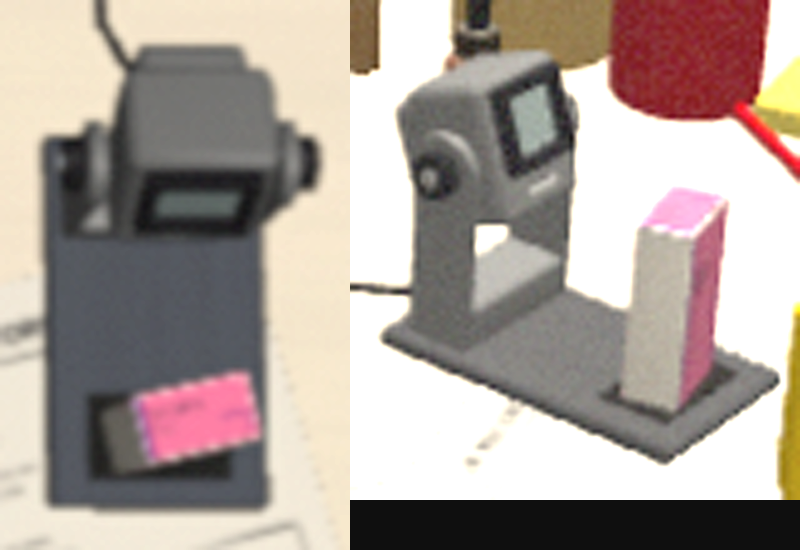

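View pics/cropB.png

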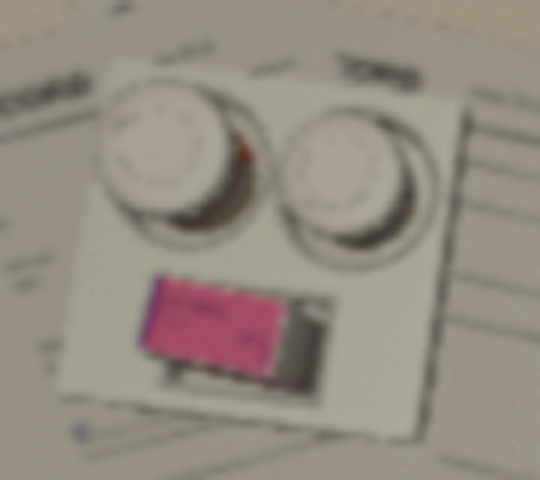

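Confirmed: the pink/white carton stands on the reader's foot, turned relative to it, and its twin sits in the tray's pocket. The window frame is clear in both views. Next I compute poses from these corners.

```bash
cat > h.py <<'E'
import numpy as np,cv2
def load(n,k=0): return np.load(f"pics/{n}{k}.npz")
def ray(c,p):
    M=c["world_to_cam"];R=M[:3,:3];o=-R.T@M[:3,3]
    d=R.T@np.array([(p[0]-c["cx"])/c["fx"],-(p[1]-c["cy"])/c["fy"],-1]);return o,d
def onz(c,p,z):
    o,d=ray(c,p);return o+d*(z-o[2])/d[2]
def tri(c1,p1,c2,p2):
    o1,d1=ray(c1,p1);o2,d2=ray(c2,p2)
    t=np.linalg.lstsq(np.c_[d1,-d2],o2-o1,rcond=None)[0]
    a,b=o1+t[0]*d1,o2+t[1]*d2;return (a+b)/2,np.linalg.norm(a-b)
def proj(c,P):
    q=c["world_to_cam"][:3,:3]@P+c["world_to_cam"][:3,3]
    return np.array([c["cx"]+c["fx"]*q[0]/-q[2],c["cy"]-c["fy"]*q[1]/-q[2]])
E
python3 - <<'E'
from h import *
np.set_printoptions(precision=1,suppress=True)
T,S=load("top"),load("scene")
A=lambda L:[np.array(p)/5+[360,185] for p in L]
Q=lambda L:[(np.array(p)-[350,0])/5+[320,175] for p in L]
B=lambda L:[np.array(p)/6+[200,205] for p in L]
def quad(n,L,z):
    P=np.array([onz(T,p,z)[:2] for p in L]);e=[P[1]-P[0],P[2]-P[1],P[2]-P[3],P[3]-P[0]]
    print(n,P.mean(0),P.tolist() if 0 else P.ravel(),"len",[round(np.linalg.norm(v)) for v in e],"ang of",[round(np.arctan2(v[1],v[0]),3) for v in e])
quad("checked",A([(133,400),(245,373),(262,437),(148,465)]),96)
quad("unch",B([(150,275),(288,298),(270,377),(142,348)]),91)
quad("tray",B([(110,60),(468,98),(415,440),(60,398)]),30)
quad("foot",A([(45,137),(262,137),(268,508),(47,505)]),10)
print("pocket corners",[onz(T,p,30)[:2] for p in B([(335,298),(320,405),(163,385)])])
w=[];
for a,b in zip(A([(135,172),(265,172),(248,235),(140,235)]),Q([(497,85),(553,62),(566,150),(512,182)])):
    p,g=tri(T,a,S,b);w.append(p);print("win",p,round(g,1))
w=np.array(w);print(w.mean(0));z=(w[0]+w[1]-w[2]-w[3])/2;y=(w[0]+w[3]-w[1]-w[2])/2
print("z",z,np.linalg.norm(z),"y",y,np.linalg.norm(y),"lean",np.arctan2(np.hypot(z[0],z[1]),z[2]))
print("knobs",[tri(T,a,S,b) for a,b in zip(A([(72,165)]),Q([(430,178)]))])
E
```

```text
checked [ 515.1 -159.8] [ 521.8 -135.6  532.6 -178.2  508.5 -184.2  497.3 -141.1] len [44, 25, 45, 25] ang of [np.float64(-1.32), np.float64(-2.895), np.float64(-1.317), np.float64(-2.921)]
unch [529.2 152. ] [544.7 172.6 538.  128.3 512.8 133.  521.4 174.1] len [45, 26, 42, 23] ang of [np.float64(-1.721), np.float64(2.956), np.float64(-1.777), np.float64(3.079)]
tray [561.2 147.7] [625.8 203.5 614.3  79.  496.2  93.6 508.7 214.8] len [125, 119, 122, 118] ang of [np.float64(-1.663), np.float64(3.019), np.float64(-1.673), np.float64(3.045)]
foot [ 562.5 -158.1] [ 639.9 -111.8  641.3 -204.1  484.5 -204.2  484.4 -112.5] len [92, 157, 92, 156] ang of [np.float64(-1.556), np.float64(-3.141), np.float64(-1.569), np.float64(-3.137)]
pocket corners [array([544.2, 122.5]), array([507.6, 126.3]), array([513.6, 180. ])]
win [ 600.7 -132.   135.6] 3.4
win [ 604.  -179.7  129.9] 0.2
win [ 589.1 -178.9   91.9] 7.0
win [ 588.3 -137.8   91.1] 6.1
[ 595.5 -157.1  112.1]
z [13.7  2.5 41.3] 43.58777663303147 y [-2.1 44.4  2.5] 44.559644101028816 lean 0.32424891025904573
knobs [(array([ 614.2, -111.8,   93.6]), np.float64(4.5481112700378254))]
```

>>> {"name": "play_rows", "arguments": {"plan": [[18, 37, 0, 0, 0, -0.106, 1], [18, 37, 0, 0, 0, -0.106, 1], [18, 37, 0, 0, 0, -0.106, 1], [18, 37, 0, 0, 0, -0.106, 1], [18, 37, 0, 0, 0, -0.106, 1]], "grip_force": 30}}

```text
time_s: 0.52
eef_pos: [306.4, -292.6, 227.7]
ee_rot: [-0.002, 0.998, -0.061, -0.001]
force: [1.6, 0.6, -0.0]
grip_width: 0.999
```

>>> {"name": "play_rows", "arguments": {"plan": [[18, 37, 0, 0, 0, 0, 1], [18, 37, 0, 0, 0, 0, 1], [18, 37, 0, 0, 0, 0, 1], [18, 37, 0, 0, 0, 0, 1], [18, 37, 0, 0, 0, 0, 1]]}}

```text
time_s: 0.93
eef_pos: [394.6, -103.9, 227.2]
ee_rot: [-0.003, 0.998, -0.065, -0.001]
force: [1.9, -1.0, 1.3]
grip_width: 0.999
```

>>> {"name": "play_rows", "arguments": {"plan": [[18, 37, -10, 0, 0, 0, 1], [18, 37, -10, 0, 0, 0, 1], [18, 37, -10, 0, 0, 0, 1], [18, 37, -10, 0, 0, 0, 1], [0, 0, 0, 0, 0, 0, 1]]}}

```text
time_s: 1.35
eef_pos: [464.8, 48.2, 188.0]
ee_rot: [-0.003, 0.998, -0.062, 0.0]
force: [1.4, -0.9, -0.7]
grip_width: 1.001
```

>>> {"name": "play_rows", "arguments": {"plan": [[20, 34, 0, 0, 0, 0.02, 1], [20, 34, 0, 0, 0, 0, 1], [18, 28, 0, 0, 0, 0, 1], [6, 7, 0, 0, 0, 0, 1], [0, 0, 0, 0, 0, 0, 1]]}}

```text
time_s: 1.77
eef_pos: [528.6, 155.5, 185.5]
ee_rot: [-0.002, 0.999, -0.051, -0.002]
force: [-0.1, -0.6, 0.3]
grip_width: 1.001
```

>>> {"name": "play_rows", "arguments": {"plan": [[0, 0, -20, 0, 0, 0, 1], [0, 0, -20, 0, 0, 0, 1], [0, 0, -15, 0, 0, 0, 1], [0, 0, 0, 0, 0, 0, 1]]}}

```text
time_s: 2.1
eef_pos: [527.4, 153.6, 128.6]
ee_rot: [-0.002, 0.999, -0.05, -0.003]
force: [-1.2, -0.4, -0.8]
grip_width: 1.004
```

```bash
cat > look.py <<'E'
import sys,cv2,numpy as np
from rig import optics,sense
k=sys.argv[1]
for n in("scene","top"):
    c=optics.capture(n);cv2.imwrite(f"pics/{n}{k}.png",c["img"]);np.savez(f"pics/{n}{k}.npz",**c)
s=sense();print({q:np.round(s[q],3).tolist() for q in("time_s","joints","eef_pos","ee_rot","force","grip_width")})
E
python3 look.py 1
python3 - <<'E'
import cv2,numpy as np
t=cv2.imread("pics/top1.png")[180:310,180:310];s=cv2.imread("pics/scene1.png")[200:350,200:350]
cv2.imwrite("pics/c1.png",np.hstack([cv2.resize(t,(400,400),interpolation=2),cv2.resize(s,(400,400),interpolation=2)]))
E
```

```text
{'time_s': 2.2, 'joints': [0.068, 0.464, 1.554, 0.005, 1.124, 1.737], 'eef_pos': [528.889, 153.769, 131.36], 'ee_rot': [-0.002, 0.999, -0.05, -0.0], 'force': [-0.007, 0.062, 0.361], 'grip_width': 0.999}
```

View pics/c1.png

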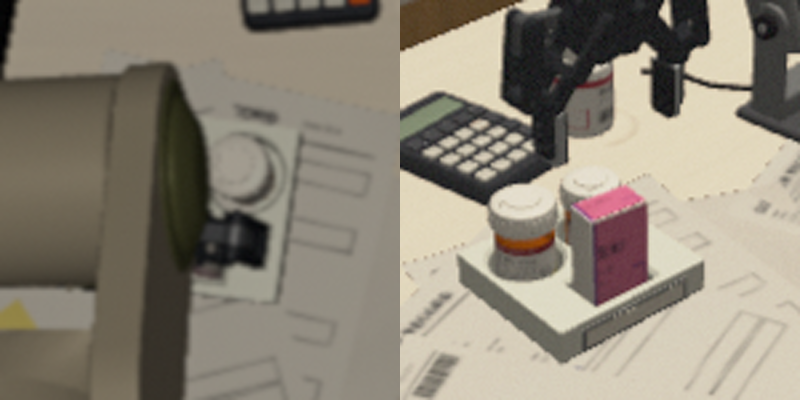

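Gripper straddles the pack as expected; descend and grip.

>>> {"name": "play_rows", "arguments": {"plan": [[0, -2, -25, 0, 0, 0, 1], [0, 0, -25, 0, 0, 0, 1], [0, 0, -20, 0, 0, 0, 1], [0, 0, -11, 0, 0, 0, 1], [0, 0, 0, 0, 0, 0, -1]]}}

```text
time_s: 2.62
eef_pos: [532.4, 149.5, 55.5]
ee_rot: [-0.003, 0.999, -0.052, 0.006]
force: [-0.3, 0.2, 0.0]
grip_width: 0.884
```

>>> {"name": "play_rows", "arguments": {"plan": [[0, 0, 0, 0, 0, 0, -1], [0, 0, 0, 0, 0, 0, -1], [0, 0, 0, 0, 0, 0, -1], [0, 0, 0, 0, 0, 0, -1], [0, 0, 0, 0, 0, 0, -1]]}}

```text
time_s: 3.03
eef_pos: [535.0, 148.9, 61.2]
ee_rot: [-0.003, 0.999, -0.052, 0.01]
force: [-0.7, -0.2, -0.5]
grip_width: 0.536
```

>>> {"name": "play_rows", "arguments": {"plan": [[0, 0, 0, 0, 0, 0, -1], [0, 0, 0, 0, 0, 0, -1]]}}

```text
time_s: 3.2
eef_pos: [535.1, 149.0, 61.9]
ee_rot: [-0.003, 0.999, -0.052, 0.011]
force: [-1.8, 0.3, -0.5]
grip_width: 0.535
```

>>> {"name": "play_rows", "arguments": {"plan": [[0, 0, 15, 0, 0, 0, -1], [0, 0, 25, 0, 0, 0, -1], [0, 0, 30, 0, 0, 0, -1], [-15, -20, 10, 0, 0, 0.05, -1], [-22, -30, 0, 0, 0, 0.05, -1]]}}

```text
time_s: 3.62
eef_pos: [498.2, 100.9, 144.2]
ee_rot: [-0.004, 1.0, 0.001, 0.01]
force: [0.4, -0.3, -1.2]
grip_width: 0.532
```

>>> {"name": "play_rows", "arguments": {"plan": [[-23, -31, 0, 0, 0, 0, -1], [-22, -29, -5, 0, 0, 0, -1], [-16, -22, -10, 0, 0, 0, -1], [-7, -7, 0, 0, 0, 0, -1], [0, 0, 0, 0, 0, 0, -1]]}}

```text
time_s: 4.03
eef_pos: [425.1, 6.1, 130.9]
ee_rot: [-0.003, 1.0, 0.003, 0.013]
force: [0.0, -0.2, -0.2]
grip_width: 0.536
```

```bash
python3 look.py 2
python3 - <<'E'
import cv2,numpy as np
from h import *
T=load("top",0)
s=cv2.imread("pics/scene2.png")[180:420,210:450]
t=cv2.imread("pics/top2.png")[180:380,210:460]
cv2.imwrite("pics/c2.png",np.hstack([cv2.resize(t,(400,400)),cv2.resize(s,(400,400),interpolation=2)]))
print(onz(T,(390,318),86),onz(T,(435,313),86))
E
```

```text
{'time_s': 4.133, 'joints': [-0.267, 0.201, 1.932, 0.015, 0.984, 1.29], 'eef_pos': [426.389, 7.262, 131.062], 'ee_rot': [-0.003, 1.0, 0.003, 0.013], 'force': [0.355, -0.235, -1.415], 'grip_width': 0.533}
[ 422.7879951  -142.86183961   86.        ] [ 433.34167191 -227.74358067   86.        ]
```

View pics/c2.png

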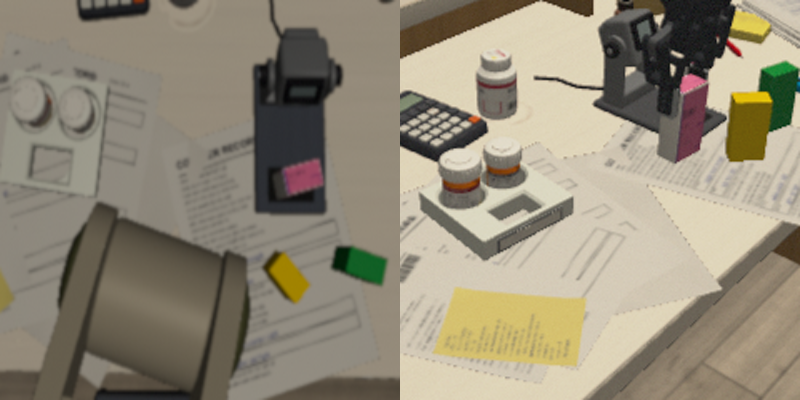

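The pack is held upright at (690,120) in the right pane and the pocket is empty. Setting the pack down here.

>>> {"name": "play_rows", "arguments": {"plan": [[0, 0, -20, 0, 0, 0, -1], [0, 0, -20, 0, 0, 0, -1], [0, 0, -15, 0, 0, 0, -1], [0, 0, -8, 0, 0, 0, -1], [0, 0, -4, 0, 0, 0, -1]]}}

```text
time_s: 4.55
eef_pos: [431.7, 10.2, 63.8]
ee_rot: [-0.002, 1.0, 0.006, 0.018]
force: [0.4, 0.4, -0.6]
grip_width: 0.53
```

Run:
```python
from h import *
t=cv2.imread("pics/top2.png")
cv2.imwrite("pics/c3.png",cv2.resize(t[215:305,205:295],(540,540),interpolation=2))
from rig import sense; s=sense(); print(s["eef_pos"],s["force"])
```

```text
[431.65884356  10.23276269  63.76632188] [ 0.38087399  0.36108658 -0.60722417]
```

View pics/c3.png

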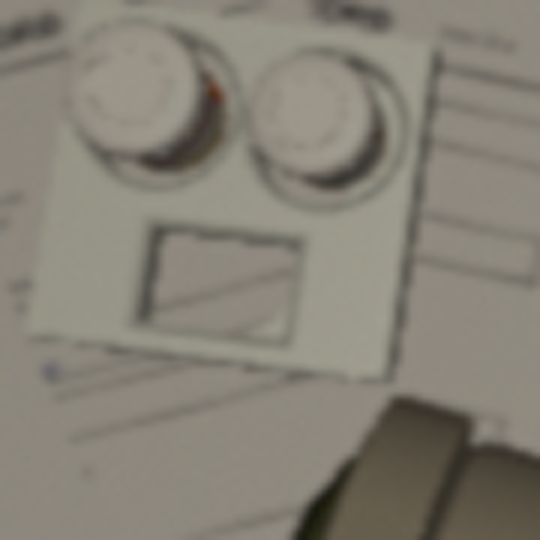

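Run:
```python
from h import *
T=load("top",2)
P=np.array([onz(T,np.array(p)/6+[205,215],30)[:2] for p in [(150,222),(306,238),(290,346),(133,325)]])
print(P.round(1),P.mean(0)); e=[P[1]-P[0],P[2]-P[3],P[0]-P[3],P[1]-P[2]]
print([round(np.arctan2(v[1],v[0]),3) for v in e],[np.linalg.norm(v).round() for v in e])
```

```text
[[548.9 175.8]
 [544.2 122.2]
 [507.3 126.3]
 [513.6 180. ]] [528.49209433 151.05627043]
[np.float64(-1.658), np.float64(-1.688), np.float64(-0.119), np.float64(-0.111)] [np.float64(54.0), np.float64(54.0), np.float64(36.0), np.float64(37.0)]
```

>>> {"name": "play_rows", "arguments": {"plan": [[0, 0, -3, 0, 0, 0, -1], [0, 0, -3, 0, 0, 0, -1], [0, 0, -3, 0, 0, 0, -1]]}}

```text
time_s: 4.8
eef_pos: [433.1, 11.2, 54.8]
ee_rot: [-0.002, 1.0, 0.007, 0.018]
force: [0.7, 0.6, -0.8]
grip_width: 0.527
```

>>> {"name": "play_rows", "arguments": {"plan": [[0, 0, -2, 0, 0, 0, -1], [0, 0, -2, 0, 0, 0, -1]]}}

```text
time_s: 4.97
eef_pos: [434.9, 11.5, 52.3]
ee_rot: [-0.002, 1.0, 0.006, 0.02]
force: [-3.6, 6.3, 19.6]
grip_width: 0.527
```

>>> {"name": "play_rows", "arguments": {"plan": [[0, 0, 1, 0, 0, 0, 1], [0, 0, 0, 0, 0, 0, 1], [0, 0, 0, 0, 0, 0, 1], [0, 0, 0, 0, 0, 0, 1], [0, 0, 0, 0, 0, 0, 1]]}}

```text
time_s: 5.38
eef_pos: [436.1, 11.3, 54.7]
ee_rot: [-0.002, 1.0, 0.006, 0.022]
force: [0.0, 0.5, 0.5]
grip_width: 0.999
```

>>> {"name": "play_rows", "arguments": {"plan": [[0, 0, 25, 0, 0, 0, 1], [0, 0, 35, 0, 0, 0, 1], [0, 0, 40, 0, 0, 0, 1], [12, -25, 25, 0, 0, 0, 1], [18, -35, 5, 0, 0, 0, 1]]}}

```text
time_s: 5.8
eef_pos: [461.6, -45.6, 188.8]
ee_rot: [-0.003, 1.0, 0.009, 0.018]
force: [1.4, -0.2, 0.2]
grip_width: 0.999
```

>>> {"name": "play_rows", "arguments": {"plan": [[18, -36, 0, 0, 0.04, 0.11, 1], [16, -36, 0, 0, 0, 0.11, 1], [14, -30, -5, 0, 0, 0, 1], [5, -10, 0, 0, 0, 0, 1], [0, 0, 0, 0, 0, 0, 1]]}}

```text
time_s: 6.22
eef_pos: [518.6, -168.8, 187.0]
ee_rot: [-0.001, 0.992, 0.123, 0.0]
force: [1.2, 0.5, -0.7]
grip_width: 1.001
```

>>> {"name": "play_rows", "arguments": {"plan": [[0, 0, -25, 0, 0, 0, 1], [0, 0, -25, 0, 0, 0, 1], [0, 0, 0, 0, 0, 0, 1], [0, 0, 0, 0, 0, 0, 1]]}}

```text
time_s: 6.55
eef_pos: [517.9, -167.5, 136.3]
ee_rot: [-0.001, 0.993, 0.122, 0.001]
force: [-0.2, -0.1, 0.9]
grip_width: 1.003
```

```bash
python3 look.py 3
python3 - <<'E'
from h import *
t=cv2.imread("pics/top3.png")
s=cv2.imread("pics/scene3.png")
cv2.imwrite("pics/c4.png",np.hstack([cv2.resize(t[180:330,310:460],(400,400),interpolation=2),cv2.resize(s[140:290,310:460],(400,400),interpolation=2)]))
h=cv2.cvtColor(t,cv2.COLOR_BGR2HSV);m=cv2.inRange(h,(150,70,60),(174,255,255))
k,l,st,c=cv2.connectedComponentsWithStats(m)
for j in range(1,k):
    if st[j,4]>30: print(st[j],c[j],onz(load("top",3),c[j],86))
E
```

```text
{'time_s': 6.65, 'joints': [-0.53, 0.445, 1.567, 0.003, 1.128, 0.795], 'eef_pos': [518.175, -167.741, 136.858], 'ee_rot': [-0.001, 0.993, 0.122, 0.001], 'force': [-0.172, -0.395, 0.622], 'grip_width': 1.001}
[297 307  23  13 263] [307.95437262 312.63498099] [430.40858663  11.77714612  86.        ]
```

View pics/c4.png

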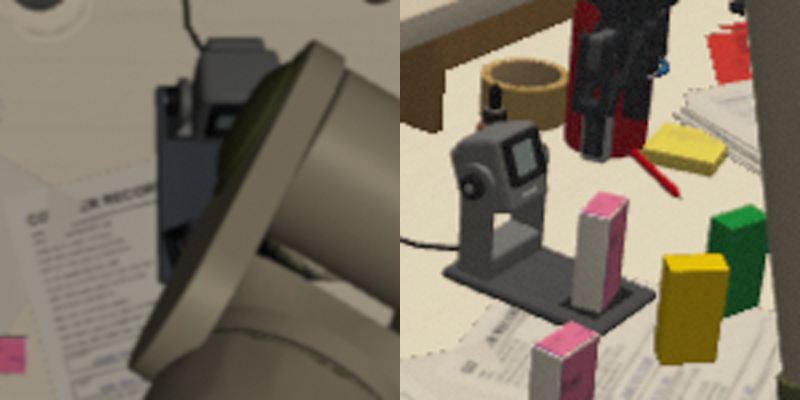

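Both pink packs upright; the jaws are above pack_checked. Shift and descend.

>>> {"name": "play_rows", "arguments": {"plan": [[-3, 4, 0, 0, 0, 0, 1], [0, 3, -20, 0, 0, 0, 1], [-1, 0, -25, 0, 0, 0, 1], [-1, 0, -20, 0, 0, 0, 1], [-1, 0, -10, 0, 0, 0, 1]]}}

```text
time_s: 7.07
eef_pos: [515.2, -159.9, 68.7]
ee_rot: [0.004, 0.992, 0.123, 0.008]
force: [-0.7, -0.5, -0.5]
grip_width: 0.998
```

>>> {"name": "play_rows", "arguments": {"plan": [[0, 0, 0, 0, 0, 0, 1], [0, 0, 0, 0, 0, 0, 1]]}}

```text
time_s: 7.23
eef_pos: [514.6, -158.9, 68.8]
ee_rot: [0.004, 0.992, 0.123, 0.008]
force: [0.1, -0.3, -0.1]
grip_width: 1.003
```

>>> {"name": "play_rows", "arguments": {"plan": [[0, -1, -8, 0, 0.015, 0, 1], [0, 0, -5, 0, 0, 0, 1], [0, 0, 0, 0, 0, 0, 1], [0, 0, 0, 0, 0, 0, -1], [0, 0, 0, 0, 0, 0, -1]]}}

```text
time_s: 7.65
eef_pos: [516.5, -160.5, 58.6]
ee_rot: [0.005, 0.992, 0.124, 0.002]
force: [0.1, -1.2, 1.1]
grip_width: 0.747
```

>>> {"name": "play_rows", "arguments": {"plan": [[0, 0, 0, 0, 0, 0, -1], [0, 0, 0, 0, 0, 0, -1], [0, 0, 0, 0, 0, 0, -1], [0, 0, 0, 0, 0, 0, -1], [0, 0, 0, 0, 0, 0, -1]]}}

```text
time_s: 8.07
eef_pos: [516.8, -160.7, 59.5]
ee_rot: [0.005, 0.992, 0.124, 0.002]
force: [0.5, 0.0, -1.5]
grip_width: 0.521
```

>>> {"name": "play_rows", "arguments": {"plan": [[0, 0, 15, 0, 0, 0, -1], [0, 0, 30, 0, 0, 0, -1], [0, 10, 30, 0, 0, 0, -1], [0, 30, 10, 0, 0, -0.118, -1], [2, 35, 0, 0, 0, -0.118, -1]]}}

```text
time_s: 8.48
eef_pos: [517.3, -88.0, 146.3]
ee_rot: [0.004, 1.0, 0.0, 0.001]
force: [0.7, -0.7, -0.6]
grip_width: 0.522
```

>>> {"name": "play_rows", "arguments": {"plan": [[2, 36, 0, 0, 0, -0.118, -1], [2, 38, 0, 0, 0, 0, -1], [2, 38, 0, 0, 0, 0, -1], [2, 38, 0, 0, 0, 0, -1], [2, 34, 0, 0, 0, 0, -1]]}}

```text
time_s: 8.9
eef_pos: [526.7, 101.2, 148.2]
ee_rot: [0.004, 0.998, -0.064, 0.003]
force: [0.8, -0.2, -0.0]
grip_width: 0.521
```

>>> {"name": "play_rows", "arguments": {"plan": [[0, 25, 0, 0, 0, 0, -1], [0, 15, 0, 0, 0, 0, -1], [0, 0, 0, 0, 0, 0, -1]]}}

```text
time_s: 9.15
eef_pos: [525.4, 149.5, 148.1]
ee_rot: [0.003, 0.998, -0.06, 0.003]
force: [0.3, -1.3, -0.5]
grip_width: 0.523
```

>>> {"name": "play_rows", "arguments": {"plan": [[2, 1.5, -20, 0, 0.006, 0.015, -1], [0, 0, -20, 0, 0, 0, -1], [0, 0, -15, 0, 0, 0, -1], [0, 0, -3, 0, 0, 0, -1], [0, 0, 0, 0, 0, 0, -1]]}}

```text
time_s: 9.57
eef_pos: [527.7, 149.6, 88.7]
ee_rot: [0.004, 0.999, -0.052, 0.0]
force: [0.3, 0.2, 0.1]
grip_width: 0.525
```

```bash
python3 look.py 4
python3 - <<'E'
from h import *
s=cv2.imread("pics/scene4.png");S=load("scene",4)
cv2.imwrite("pics/c5.png",cv2.resize(s[215:335,210:330],(600,600),interpolation=2))
E
```

```text
{'time_s': 9.667, 'joints': [0.067, 0.515, 1.598, -0.009, 1.028, 1.746], 'eef_pos': [528.158, 149.797, 89.671], 'ee_rot': [0.004, 0.999, -0.052, 0.001], 'force': [-0.168, -0.072, -0.601], 'grip_width': 0.525}
```

View pics/c5.png

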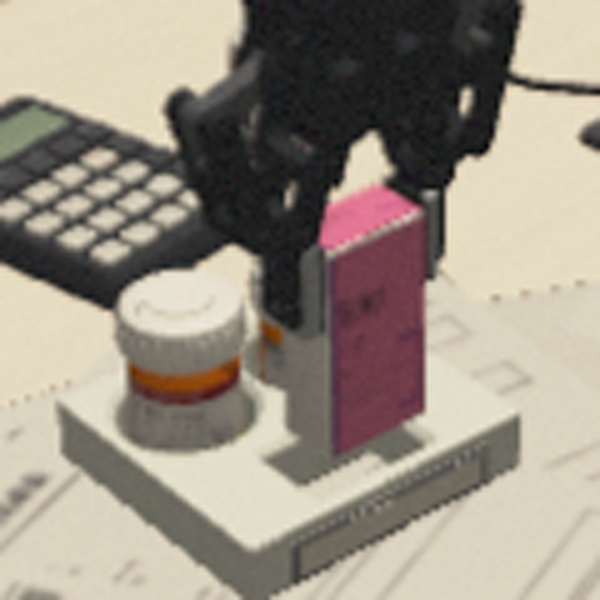

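Run:
```python
from h import *
np.set_printoptions(precision=1,suppress=True)
S=load("scene",4)
f=lambda p,z:onz(S,np.array(p)/5+[210,215],z)[:2]
a,b,c=[f(p,40.2) for p in[(335,456),(425,410),(287,431)]]
print(a,b,c,"centre",(b+c)/2,np.linalg.norm(a-b),np.linalg.norm(a-c))
v=b-a;print(np.arctan2(v[1],v[0])+np.pi/2)
p=[f(q,30) for q in[(265,460),(308,487),(436,440)]];print("pocket",p,(p[0]+p[2])/2)
# edge check: top face corners z=126
print([f(q,126.2) for q in[(330,250),(424,212),(380,187)]])
```

```text
[518.5 170.6] [514.1 129. ] [541.6 171.5] centre [527.8 150.3] 41.88124949044818 23.126730577347384
-0.10568974001788534
pocket [array([545.1, 179.4]), array([522.5, 180.3]), array([508.2, 129.5])] [526.7 154.4]
[array([517.9, 171.4]), array([511.5, 132.1]), array([534.3, 130.1])]
```

>>> {"name": "play_rows", "arguments": {"plan": [[0, 1, -8, 0, 0, 0, -1], [0, 0, -8, 0, 0, 0, -1], [0, 0, -6, 0, 0, 0, -1], [0, 0, 0, 0, 0, 0, -1]]}}

```text
time_s: 10.0
eef_pos: [529.7, 150.5, 68.4]
ee_rot: [0.003, 0.999, -0.052, 0.004]
force: [-0.0, 0.8, -0.8]
grip_width: 0.527
```

>>> {"name": "play_rows", "arguments": {"plan": [[-1, 0, -5, 0, 0.008, 0, -1], [0, 0, -4, 0, 0, 0, -1], [0, 0, -2, 0, 0, 0, -1]]}}

```text
time_s: 10.25
eef_pos: [528.9, 150.7, 56.8]
ee_rot: [0.003, 0.999, -0.052, -0.0]
force: [-0.1, 0.7, -0.8]
grip_width: 0.519
```

>>> {"name": "play_rows", "arguments": {"plan": [[0, 0, -2, 0, 0, 0, -1], [0, 0, -2, 0, 0, 0, -1]]}}

```text
time_s: 10.42
eef_pos: [529.4, 150.9, 53.9]
ee_rot: [0.003, 0.999, -0.052, 0.0]
force: [-7.8, 2.4, 31.7]
grip_width: 0.523
```

>>> {"name": "play_rows", "arguments": {"plan": [[0, 0, 1, 0, 0, 0, 1], [0, 0, 0, 0, 0, 0, 1], [0, 0, 0, 0, 0, 0, 1], [0, 0, 0, 0, 0, 0, 1], [0, 0, 0, 0, 0, 0, 1]]}}

```text
time_s: 10.83
eef_pos: [529.9, 150.7, 55.4]
ee_rot: [0.003, 0.999, -0.052, 0.001]
force: [0.4, -0.1, 0.2]
grip_width: 0.998
```

>>> {"name": "play_rows", "arguments": {"plan": [[0, 0, 20, 0, 0, 0, 1], [0, 0, 35, 0, 0, 0, 1], [0, 0, 38, 0, 0, 0, 1], [-15, -20, 20, 0, 0, 0.1, 1], [-23, -33, 0, 0, 0, 0, 1]]}}

```text
time_s: 11.25
eef_pos: [490.9, 99.3, 170.0]
ee_rot: [0.004, 1.0, 0.002, -0.001]
force: [0.7, -1.1, 0.7]
grip_width: 1.003
```

>>> {"name": "play_rows", "arguments": {"plan": [[-23, -33, 0, 0, 0, 0, 1], [-20, -30, 0, 0, 0, 0, 1], [-8, -12, -5, 0, 0, 0, 1], [0, 0, 0, 0, 0, 0, 1], [0, 0, 0, 0, 0, 0, 1]]}}

```text
time_s: 11.67
eef_pos: [435.2, 18.5, 166.9]
ee_rot: [0.005, 1.0, 0.001, 0.001]
force: [0.6, 1.6, -0.9]
grip_width: 0.997
```

```bash
python3 look.py 5
python3 - <<'E'
from h import *
t=cv2.imread("pics/top5.png");s=cv2.imread("pics/scene5.png")
cv2.imwrite("pics/c6.png",np.hstack([cv2.resize(t[205:295,200:290],(400,400),interpolation=2),cv2.resize(s[220:400,220:400],(400,400),interpolation=2)]))
for n,i,z in(("top",t,91),("top",cv2.imread("pics/top3.png"),86)):
    h=cv2.cvtColor(i,cv2.COLOR_BGR2HSV);m=cv2.inRange(h,(145,50,60),(178,255,255))
    k,l,st,c=cv2.connectedComponentsWithStats(m)
    for j in range(1,k):
        if st[j,4]>30:
            r=cv2.minAreaRect(np.argwhere(l==j)[:,::-1].astype(np.float32));P=np.array([onz(load(n,5),p,z)[:2] for p in cv2.boxPoints(r)])
            e=max(P[1]-P[0],P[2]-P[1],key=np.linalg.norm)
            print(st[j],P.mean(0),np.arctan2(e[1],e[0]),np.linalg.norm(P[1]-P[0]),np.linalg.norm(P[2]-P[1]))
E
```

```text
{'time_s': 11.767, 'joints': [-0.22, 0.184, 1.844, -0.011, 1.108, 1.352], 'eef_pos': [435.636, 19.236, 166.757], 'ee_rot': [0.005, 1.0, 0.002, 0.001], 'force': [-0.459, -0.063, -0.027], 'grip_width': 1.001}
[  43    0   70   61 1316] [1015.20503549  501.61988127] -2.677035031864672 113.40318859374148 150.58801750769433
[225 252  24  17 313] [527.68739879 149.84892437] -1.6667444074138849 27.189950014809455 43.44778133579727
[41  0 20 11 76] [1057.80036522  563.75194576] -1.557008523236511 39.9629976496942 23.029679496679854
[  48    0   64   56 1118] [1010.4178439   500.88752846] -2.7134889730364318 113.20306449222016 135.4371606908717
[64 46 18 16 72] [949.92696069 507.87603914] -1.2509460569893673 31.54235267892889 31.33572097946604
[297 306  23  14 313] [430.6861072   11.69718391] -1.5557454378882207 41.59331259975276 24.162554427001137
```

View pics/c6.png

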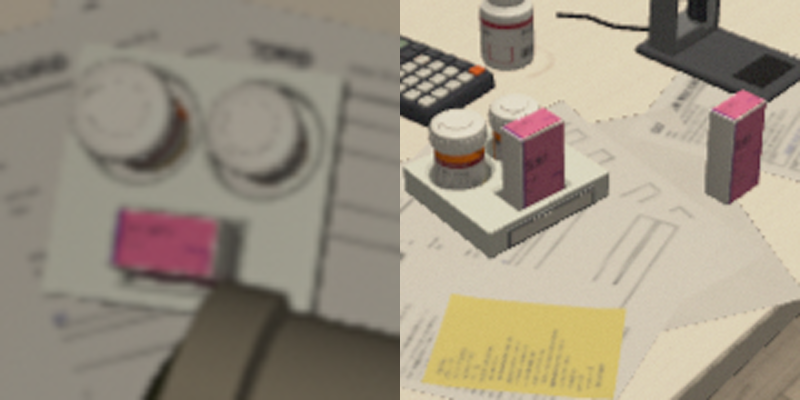

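Checked pack is seated in the pocket (527.7,149.8 against pocket 528.5,151.1, upright). Unchecked stands at (430.5,11.7). I'll grasp it lower, and refine the lean from the frame's dark contour in the clear first pictures.

>>> {"name": "play_rows", "arguments": {"plan": [[-3, -5, -20, 0, 0, 0.01, 1], [-2, -3, -30, 0, 0, 0, 1], [-1, -1, -30, 0, 0, 0, 1], [-1, 0, -25, 0, 0, 0, 1], [0, 0, -10, 0, 0, 0, 1]]}}

```text
time_s: 12.18
eef_pos: [433.7, 13.8, 50.3]
ee_rot: [0.006, 1.0, 0.011, 0.007]
force: [-0.7, -0.4, -0.0]
grip_width: 1.002
```

```bash
python3 - <<'E'
from h import *
from scipy.optimize import least_squares
np.set_printoptions(precision=1,suppress=True)
T,S=load("top"),load("scene")
Q={}
out=[]
for n,c,(x0,y0,x1,y1) in(("top",T,(380,212,416,236)),("scene",S,(412-70,182-5,370,215))):
    g=cv2.cvtColor(c["img"],cv2.COLOR_BGR2GRAY)[y0:y1,x0:x1]
    u=cv2.resize(g,None,fx=8,fy=8,interpolation=cv2.INTER_CUBIC)
    th,_=cv2.threshold(u,0,255,cv2.THRESH_OTSU)
    for t in(30,36,42,48,54):
        m=(u<t).astype(np.uint8);k,l,st,ce=cv2.connectedComponentsWithStats(m)
        j=1+np.argmax(st[1:,4]) if k>1 else 0
        cs,_=cv2.findContours((l==j).astype(np.uint8),cv2.RETR_EXTERNAL,cv2.CHAIN_APPROX_NONE)
        h=cv2.convexHull(max(cs,key=len));q=cv2.approxPolyDP(h,14,True)[:,0]
        print(n,th,t,st[j],((q+.5)/8-.5+[x0,y0]).tolist())
E
python3 -c "
from rig import sense;s=sense();print(s['eef_pos'])"
```

```text
top 42.0 30 [   50    57   238   109 17213] [[415.4375, 219.3125], [415.4375, 225.1875], [408.4375, 231.8125], [386.0625, 231.0625], [388.9375, 218.9375]]
top 42.0 36 [    0     0   288   171 25522] [[379.5625, 232.3125], [381.8125, 211.5625], [415.4375, 218.4375], [415.4375, 225.5625], [408.6875, 232.0625]]
top 42.0 42 [    0     0   288   178 29586] [[381.4375, 211.5625], [415.4375, 217.8125], [415.4375, 225.8125], [407.1875, 232.9375], [379.5625, 232.8125]]
top 42.0 48 [    0     0   288   192 36324] [[381.1875, 211.5625], [415.4375, 217.1875], [415.4375, 225.9375], [410.6875, 235.4375], [379.5625, 235.4375]]
top 42.0 54 [    0     0   288   192 40213] [[380.9375, 211.5625], [415.4375, 216.0625], [415.4375, 226.1875], [410.9375, 235.4375], [379.5625, 235.4375]]
scene 130.0 30 [  52   92  129  173 6304] [[360.5625, 188.0625], [363.9375, 203.9375], [351.9375, 209.5625], [348.0625, 193.8125]]
scene 130.0 36 [  50   88  132  179 8125] [[360.4375, 187.6875], [363.9375, 204.1875], [352.0625, 209.8125], [347.8125, 193.8125]]
scene 130.0 42 [  48   86  134  182 9408] [[360.4375, 187.3125], [363.9375, 204.4375], [351.9375, 209.9375], [347.5625, 193.8125]]
scene 130.0 48 [   46    84   136   186 10483] [[360.4375, 187.0625], [363.9375, 204.6875], [351.9375, 210.0625], [347.3125, 193.8125]]
scene 130.0 54 [   45    83   139   188 11480] [[360.6875, 186.9375], [363.9375, 204.9375], [352.0625, 210.3125], [347.1875, 193.5625]]
[433.66632814  13.84643955  50.27922879]
```

Run:
```python
from h import *
from scipy.optimize import least_squares
np.set_printoptions(precision=2,suppress=True)
T,S=load("top"),load("scene")
sc=np.array([(347.5,193.8),(360.4,187.3),(363.9,204.4),(352,209.9)])
def corners(p,yaw):
    L=p[3];zx=np.array([np.sin(L)*np.cos(yaw),np.sin(L)*np.sin(yaw),np.cos(L)]);y=np.array([-np.sin(yaw),np.cos(yaw),0])
    return [p[:3]+a*22*y+b*20*zx for a,b in((1,1),(-1,1),(-1,-1),(1,-1))]
for yaw in(-.01,.005,.02):
  for top in(0,1):
    def f(p):
        C=corners(p,yaw);r=[(proj(S,c)-q) for c,q in zip(C,sc)]
        if top:
            P=[proj(T,c) for c in C];r+=[np.array([(P[0][1]+P[1][1])/2-219.1,(P[2][1]+P[3][1])/2-231.7])]
            r+=[np.array([np.mean([q[0] for q in P])-399.4,0])*.7]
        return np.concatenate(r)
    s=least_squares(f,[595,-157,112,.32]);print(yaw,top,s.x,"res",s.fun)
    J=np.linalg.inv(s.jac.T@s.jac);print(" sig",np.sqrt(np.diag(J))*.4)
```

```text
-0.01 0 [ 618.33 -184.87   95.87    0.36] res [ 0.4  -0.53 -0.43  0.22 -0.01 -0.15  0.02  0.46]
 sig [11.85 16.39  9.31  0.03]
-0.01 1 [ 595.93 -155.16  112.96    0.4 ] res [ 0.16 -0.66 -0.25 -0.11  0.92  0.05  0.55  0.88  0.02 -1.04 -0.91  0.  ]
 sig [0.54 0.85 0.69 0.02]
0.005 0 [ 614.83 -180.02   98.63    0.35] res [ 0.48 -0.51 -0.51  0.13 -0.09 -0.17  0.11  0.56]
 sig [11.79 16.31  9.26  0.03]
0.005 1 [ 595.93 -155.14  112.97    0.4 ] res [ 0.27 -0.61 -0.39 -0.14  0.81 -0.01  0.68  0.91  0.05 -1.06 -0.91  0.  ]
 sig [0.54 0.85 0.69 0.02]
0.02 0 [ 611.41 -175.27  101.32    0.35] res [ 0.57 -0.49 -0.6   0.03 -0.18 -0.2   0.2   0.65]
 sig [11.73 16.23  9.22  0.03]
0.02 1 [ 595.92 -155.13  112.98    0.4 ] res [ 0.37 -0.55 -0.52 -0.17  0.7  -0.07  0.81  0.94  0.07 -1.09 -0.92  0.  ]
 sig [0.54 0.85 0.69 0.02]
```

>>> {"name": "play_rows", "arguments": {"plan": [[-1, -2, -6, 0, 0.012, 0, 1], [0, 0, -5, 0, 0, 0, 1], [0, 0, 0, 0, 0, 0, 1]]}}

```text
time_s: 12.43
eef_pos: [432.9, 13.9, 36.3]
ee_rot: [0.006, 1.0, 0.013, -0.002]
force: [-0.8, -0.0, 0.2]
grip_width: 0.999
```

>>> {"name": "play_rows", "arguments": {"plan": [[-1, -1, 0, 0, 0, -0.01, -1], [0, 0, 0, 0, 0, 0, -1], [0, 0, 0, 0, 0, 0, -1], [0, 0, 0, 0, 0, 0, -1], [0, 0, 0, 0, 0, 0, -1]], "grip_force": 40}}

```text
time_s: 12.85
eef_pos: [434.1, 13.1, 38.8]
ee_rot: [0.006, 1.0, 0.008, 0.0]
force: [0.1, 0.6, -0.3]
grip_width: 0.524
```

>>> {"name": "play_rows", "arguments": {"plan": [[0, 0, 0, 0, 0, 0, -1], [0, 0, 0, 0, 0, 0, -1], [0, 0, 0, 0, 0, 0, -1]]}}

```text
time_s: 13.1
eef_pos: [434.3, 13.0, 39.3]
ee_rot: [0.006, 1.0, 0.008, 0.001]
force: [-0.3, 1.1, -1.9]
grip_width: 0.52
```

>>> {"name": "play_rows", "arguments": {"plan": [[0, 0, 15, 0, 0, 0, -1], [0, 0, 30, 0, 0, 0, -1], [0, 0, 38, 0, 0, 0, -1], [0, -10, 38, 0, 0, 0, -1], [0, -15, 15, 0, 0, 0, -1]]}}

```text
time_s: 13.52
eef_pos: [430.1, -10.3, 177.3]
ee_rot: [0.005, 1.0, 0.009, -0.005]
force: [0.3, -1.8, -0.2]
grip_width: 0.522
```

>>> {"name": "play_rows", "arguments": {"plan": [[22, -33, 0, 0, 0.093, -0.012, -1], [22, -33, 0, 0, 0.093, 0, -1], [22, -33, 0, 0, 0.093, 0, -1], [20, -30, -10, 0, 0.093, 0, -1], [14, -18, -10, 0, 0, 0, -1]]}}

```text
time_s: 13.93
eef_pos: [529.8, -162.0, 165.2]
ee_rot: [0.005, 0.981, 0.004, -0.192]
force: [-0.6, 0.7, -1.9]
grip_width: 0.521
```

>>> {"name": "play_rows", "arguments": {"plan": [[0, 0, -10, 0, 0, 0, -1], [0, 0, 0, 0, 0, 0, -1]]}}

```text
time_s: 14.1
eef_pos: [531.0, -165.7, 150.5]
ee_rot: [0.004, 0.981, 0.002, -0.194]
force: [-0.3, 0.1, -0.5]
grip_width: 0.52
```

```bash
cat > st.py <<'E'
from rig import sense
from h import *
from scipy.spatial.transform import Rotation as R
import sys
np.set_printoptions(precision=3,suppress=True)
s=sense();q=s["ee_rot"];r=R.from_quat([q[1],q[2],q[3],q[0]]).as_matrix()
z=-r[:,2];x=r[:,0]
print("pos",s["eef_pos"],"z-",z,"lean",np.arctan2(z[0],z[2]),"roll",z[1],"yaw",np.arctan2(x[1],x[0]),"F",s["force"],"M",s["wrist_torque"],"t",s["time_s"],"q",s["joints"])
L=.36;W=np.array([595.7,-157,112.5]);xh=np.array([np.cos(L),0,-np.sin(L)]);zh=np.array([np.sin(L),0,np.cos(L)])
tgt=W-10.5*xh-7.7*zh;d=tgt-s["eef_pos"];print("to touch: along push",d@xh,"y",d[1],"along z",d@zh,"Fpush",-s["force"]@xh)
E
python3 st.py
```

```text
pos [ 531.038 -165.707  150.456] z- [0.38  0.009 0.925] lean 0.38975241390546334 roll 0.009222342089983607 yaw 0.0029491674658833947 F [-0.277  0.14  -0.462] M [ 0.051 -0.22  -0.061] t 14.1 q [-0.435  0.669  1.214 -0.169  1.611  1.155]
to touch: along push 63.38803111088947 y 8.707022535821295 along z -20.444150457651723 Fpush 0.09632048413677652
```

>>> {"name": "play_rows", "arguments": {"plan": [[8, 4, -9, 0, -0.02, 0, -1], [8, 4, -9, 0, -0.01, 0, -1], [8, 1, -9, 0, 0, 0, -1], [6, 0, -6, 0, 0, 0, -1], [0, 0, 0, 0, 0, 0, -1]]}}

```text
time_s: 14.52
eef_pos: [561.7, -153.8, 117.0]
ee_rot: [0.004, 0.984, 0.003, -0.178]
force: [-0.3, -0.3, -0.3]
grip_width: 0.522
```

```bash
python3 st.py; python3 look.py 6
python3 - <<'E'
from h import *
t=cv2.imread("pics/top6.png");s=cv2.imread("pics/scene6.png")
im=np.hstack([cv2.resize(t[180:280,360:440],(320,400),interpolation=2),cv2.resize(s[165:265,320:440],(480,400),interpolation=2)])
cv2.imwrite("pics/c7.png",cv2.convertScaleAbs(im,alpha=1.6,beta=15))
E
```

```text
pos [ 561.72  -153.837  116.99 ] z- [0.351 0.009 0.936] lean 0.35838640336801314 roll 0.009265524430090169 yaw 0.004445142306630197 F [-0.263 -0.305 -0.317] M [ 0.027 -0.238  0.027] t 14.5167 q [-0.403  0.742  1.168 -0.147  1.561  1.187]
to touch: along push 22.88405737040526 y -3.1632121700253037 along z 0.06779387089243993 Fpush 0.13465639491271753
{'time_s': 14.617, 'joints': [-0.404, 0.74, 1.169, -0.147, 1.561, 1.187], 'eef_pos': [561.396, -154.201, 118.054], 'ee_rot': [0.004, 0.984, 0.003, -0.178], 'force': [0.741, -0.575, -0.801], 'grip_width': 0.526}
```

View pics/c7.png

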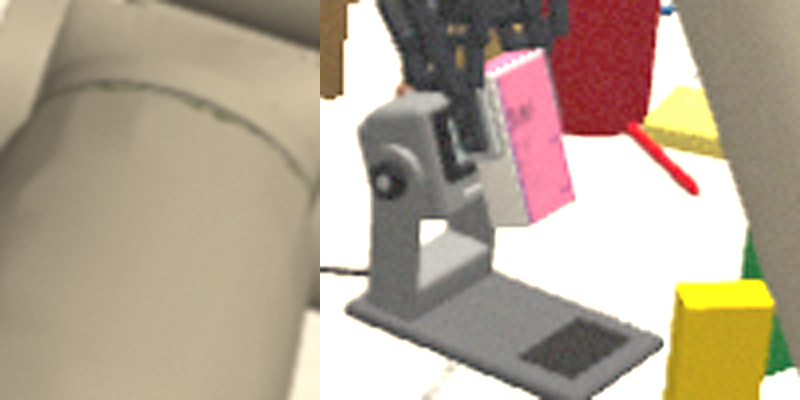

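Run:
```python
from h import *
S=load("scene",0);S6=load("scene",6)
def sl(c,P,L,h):
    z=np.array([np.sin(L),0,np.cos(L)]);a=proj(c,P+h*z);b=proj(c,P-h*z);return (b[0]-a[0])/(b[1]-a[1])
for L in(.25,.3,.35,.4,.45): print(L,"win L/R",sl(S,np.array([596,-135,112]),L,20),sl(S,np.array([596,-179,112]),L,20),"packfront",sl(S6,np.array([545,-177,120]),L,43))
# subpixel edge fit: black frame right/left borders, row-wise
g=cv2.GaussianBlur(cv2.cvtColor(S["img"],cv2.COLOR_BGR2GRAY),(0,0),.6).astype(float)
for y in range(186,212,2): print(y,g[y,343:370].astype(int).tolist())
```

```text
0.25 win L/R 0.15472895837062034 0.1459826004569584 packfront 0.13384149668818832
0.3 win L/R 0.19506971076138768 0.1870539275779725 packfront 0.1762280524536055
0.35 win L/R 0.23535924558840302 0.22810725673942103 packfront 0.21857506921507877
0.4 win L/R 0.27579956531213 0.26934858951777624 packfront 0.2610949254153391
0.45 win L/R 0.31659571089549077 0.31098771994535224 packfront 0.30400348380923325
186 [53, 62, 78, 86, 90, 92, 92, 97, 101, 102, 104, 106, 106, 106, 104, 97, 87, 75, 70, 70, 70, 71, 70, 69, 69, 71, 79]
188 [101, 104, 105, 106, 105, 105, 106, 107, 107, 106, 104, 100, 90, 76, 62, 50, 40, 35, 44, 72, 84, 91, 104, 121, 141, 161, 178]
190 [104, 106, 106, 106, 106, 106, 104, 99, 91, 77, 61, 48, 37, 33, 30, 29, 27, 24, 40, 116, 174, 196, 201, 202, 203, 204, 205]
192 [92, 96, 99, 97, 90, 75, 61, 49, 38, 31, 29, 31, 32, 50, 69, 73, 48, 25, 33, 86, 166, 196, 202, 203, 204, 205, 205]
194 [64, 68, 72, 72, 58, 37, 25, 26, 32, 50, 70, 82, 91, 95, 96, 92, 65, 36, 25, 37, 81, 119, 176, 200, 205, 206, 206]
196 [55, 58, 63, 68, 66, 43, 24, 24, 33, 68, 90, 96, 96, 96, 98, 94, 78, 46, 
[... 167 characters left out ...]
 54, 59, 62, 67, 64, 43, 30, 27, 36, 70, 91, 96, 97, 98, 97, 93, 73, 41, 23, 23, 46, 102, 178, 204, 206, 206]
202 [61, 57, 59, 62, 66, 67, 50, 27, 21, 30, 55, 86, 96, 97, 96, 95, 94, 78, 46, 28, 25, 42, 134, 190, 205, 205, 204]
204 [88, 68, 58, 57, 62, 67, 63, 40, 26, 22, 37, 76, 92, 92, 82, 60, 47, 36, 31, 32, 36, 57, 142, 192, 202, 204, 205]
206 [82, 82, 67, 59, 61, 67, 68, 51, 31, 24, 26, 41, 49, 41, 36, 31, 32, 42, 51, 63, 71, 87, 167, 199, 205, 206, 205]
208 [61, 72, 71, 61, 59, 63, 66, 58, 39, 24, 21, 26, 30, 33, 42, 57, 66, 73, 75, 75, 75, 91, 168, 199, 204, 205, 205]
210 [54, 59, 62, 57, 57, 62, 67, 69, 59, 46, 48, 58, 65, 71, 75, 79, 91, 102, 90, 79, 75, 89, 150, 191, 202, 204, 204]
```

Picture 11: the pack leans in front of the window, clear of the foot, its image edge slope 0.212 (lean about 0.345). The frame's inner and outer edges give 0.17–0.23, so a window lean of about 0.33. I'll lower the tilt slightly and approach in small steps.

>>> {"name": "play_rows", "arguments": {"plan": [[5, -1, -2.5, 0, -0.025, 0, -1], [5, -1, -2.5, 0, 0, 0, -1], [4, 0, -1.5, 0, 0, 0, -1], [0, 0, 0, 0, 0, 0, -1], [0, 0, 0, 0, 0, 0, -1]]}}

```text
time_s: 15.03
eef_pos: [576.2, -156.6, 113.6]
ee_rot: [0.005, 0.986, 0.003, -0.165]
force: [-1.0, -0.1, -0.4]
grip_width: 0.522
```

```bash
sed -i 's/L=.36;/L=.335;/' st.py; python3 st.py
```

```text
pos [ 576.242 -156.604  113.6  ] z- [0.325 0.011 0.946] lean 0.3311093646126203 roll 0.011190488378711292 yaw 0.0034661646981310433 F [-1.028 -0.104 -0.411] M [ 0.024 -0.197 -0.013] t 15.0333 q [-0.402  0.761  1.135 -0.138  1.548  1.188]
to touch: along push 8.238349488174816 y -0.3957487014930905 along z -2.342053157177351 Fpush 0.8354970102047988
```

>>> {"name": "play_rows", "arguments": {"plan": [[1.5, 0, -1.5, 0, 0, 0, -1], [1.9, 0, -1, 0, 0, 0, -1], [0, 0, 0, 0, 0, 0, -1]]}}

```text
time_s: 15.28
eef_pos: [579.7, -156.7, 111.3]
ee_rot: [0.005, 0.986, 0.002, -0.165]
force: [-0.5, -0.0, 0.3]
grip_width: 0.524
```

>>> {"name": "play_rows", "arguments": {"plan": [[1.9, 0, -0.7, 0, 0, 0, -1], [0, 0, 0, 0, 0, 0, -1]]}}

```text
time_s: 15.45
eef_pos: [581.3, -156.7, 110.6]
ee_rot: [0.005, 0.986, 0.002, -0.166]
force: [-2.0, 0.3, -0.0]
grip_width: 0.521
```

```bash
python3 st.py
```

```text
pos [ 581.269 -156.672  110.636] z- [0.328 0.011 0.945] lean 0.33386810430057173 roll 0.01114756074273865 yaw 0.003337778688747265 F [-2.007  0.318 -0.027] M [0.054 0.289 0.011] t 15.45 q [-0.399  0.777  1.115 -0.138  1.555  1.191]
to touch: along push 2.5162406745037913 y -0.3277045450474816 along z -1.1946736572310015 Fpush 1.8862490211100273
```

>>> {"name": "play_rows", "arguments": {"plan": [[1.4, 0, -0.5, 0, 0, 0, -1], [0, 0, 0, 0, 0, 0, -1]]}}

```text
time_s: 15.62
eef_pos: [582.2, -156.6, 110.3]
ee_rot: [0.005, 0.986, 0.003, -0.167]
force: [-3.2, 0.9, 0.8]
grip_width: 0.524
```

```bash
python3 st.py
```

```text
pos [ 582.236 -156.646  110.272] z- [0.329 0.011 0.944] lean 0.3357891040279911 roll 0.0110160917465997 yaw 0.003422134813719933 F [-3.212  0.877  0.751] M [0.04  0.482 0.027] t 15.6167 q [-0.398  0.78   1.11  -0.138  1.559  1.191]
to touch: along push 1.483194127591937 y -0.35364477049688503 along z -1.1688062854677475 Fpush 3.2799104723587664
```

>>> {"name": "play_rows", "arguments": {"plan": [[1.8, 0, -0.6, 0, 0, 0, -1], [0, 0, 0, 0, 0, 0, -1], [0, 0, 0, 0, 0, 0, -1]]}}

```text
time_s: 15.87
eef_pos: [583.4, -156.7, 109.9]
ee_rot: [0.005, 0.986, 0.002, -0.168]
force: [-3.9, -0.2, 1.8]
grip_width: 0.52
```

```bash
python3 st.py
```

```text
pos [ 583.41  -156.657  109.858] z- [0.332 0.011 0.943] lean 0.33838781211456337 roll 0.010692785484809066 yaw 0.0034294629659556318 F [-3.913 -0.241  1.816] M [0.08  0.65  0.041] t 15.8667 q [-0.397  0.785  1.103 -0.139  1.563  1.192]
to touch: along push 0.23831815167926773 y -0.342562299784845 along z -1.1640652825646205 Fpush 4.292557563707625
```

```bash
cat > avg.py <<'E'
from rig import sense,optics
import numpy as np
from scipy.spatial.transform import Rotation as R
D=[]
for i in range(14):
    optics.capture("top");s=sense();q=s["ee_rot"];z=-R.from_quat([q[1],q[2],q[3],q[0]]).as_matrix()[:,2]
    D.append([*s["eef_pos"],np.arctan2(z[0],z[2]),*s["force"],*s["wrist_torque"]])
D=np.array(D);m=D.mean(0);e=D.std(0)/14**.5;L=.335
f=-(m[4]*np.cos(L)-m[6]*np.sin(L))
np.set_printoptions(precision=3,suppress=True)
print(m,"se",e[4:],"Fpush",f,"Flat",m[4]*np.sin(L)+m[6]*np.cos(L),"lever mm",(m[8]+.21)/f*1000)
E
python3 avg.py
```

```text
[ 583.515 -156.642  109.823    0.338   -4.365    0.155    2.318    0.075
    0.666    0.088] se [0.16  0.123 0.131 0.009 0.008 0.01 ] Fpush 4.8844368953548765 Flat 0.754084509297577 lever mm 179.4233772166238
```

>>> {"name": "play_rows", "arguments": {"plan": [[0, 0, 0, 0, 0.04, 0, -1], [0, 0, 0, 0, 0, 0, -1]]}}

```text
time_s: 16.73
eef_pos: [583.4, -156.6, 110.1]
ee_rot: [0.005, 0.982, 0.002, -0.188]
force: [-5.9, 0.3, -0.4]
grip_width: 0.522
```

```bash
python3 avg.py
```

```text
[ 583.199 -156.603  110.174    0.377   -5.422    0.886    0.758    0.102
    0.592    0.05 ] se [0.119 0.154 0.108 0.009 0.007 0.008] Fpush 5.3699141303496285 Flat -1.0671727712006471 lever mm 149.3129473645381
```

>>> {"name": "play_rows", "arguments": {"plan": [[0, 0, 0, 0, -0.04, 0, -1], [0, 0, 0, 0, -0.04, 0, -1], [0, 0, 0, 0, 0, 0, -1]]}}

```text
time_s: 17.68
eef_pos: [582.9, -156.6, 109.1]
ee_rot: [0.005, 0.989, 0.002, -0.145]
force: [-4.4, -0.3, 2.8]
grip_width: 0.521
```

```bash
python3 avg.py
```

```text
[ 583.366 -156.576  108.939    0.294   -4.627   -0.198    2.971    0.035
    0.806    0.077] se [0.125 0.112 0.205 0.008 0.011 0.009] Fpush 5.346449914928358 Flat 1.2845681189541729 lever mm 189.98442365129299
```

The contact centre moves from the frame's bottom (lever 190 mm at lean 0.294) to its top (149 mm at 0.377). Flush is therefore near 0.345, so I'll set that.

>>> {"name": "play_rows", "arguments": {"plan": [[0, 0, 0.5, 0, 0.05, 0, -1], [0, 0, 0, 0, 0, 0, -1], [0, 0, 0, 0, 0, 0, -1]]}}

```text
time_s: 18.63
eef_pos: [583.5, -156.4, 109.0]
ee_rot: [0.005, 0.985, 0.003, -0.171]
force: [-4.3, -0.5, 2.9]
grip_width: 0.522
```

```bash
python3 avg.py; python3 look.py 7
python3 - <<'E'
from h import *
t=cv2.imread("pics/scene7.png")
a=cv2.convertScaleAbs(cv2.resize(t[165:265,320:420],(500,500),interpolation=2),alpha=1.5,beta=15)
b=cv2.resize(t[230:340,210:340],(300,254),interpolation=2)
im=np.zeros((500,800,3),np.uint8);im[:,:500]=a;im[:254,500:]=b
cv2.imwrite("pics/c8.png",im)
E
```

```text
[ 583.123 -156.455  109.153    0.345   -5.102   -0.1      0.305    0.03
    0.569    0.106] se [0.12  0.1   0.197 0.007 0.01  0.008] Fpush 4.9181985949926155 Flat -1.389497125333158 lever mm 158.4047172769783
{'time_s': 19.433, 'joints': [-0.396, 0.79, 1.098, -0.14, 1.571, 1.192], 'eef_pos': [583.111, -156.458, 109.141], 'ee_rot': [0.005, 0.985, 0.003, -0.172], 'force': [-5.23, -0.013, -0.162], 'grip_width': 0.521}
```

View pics/c8.png

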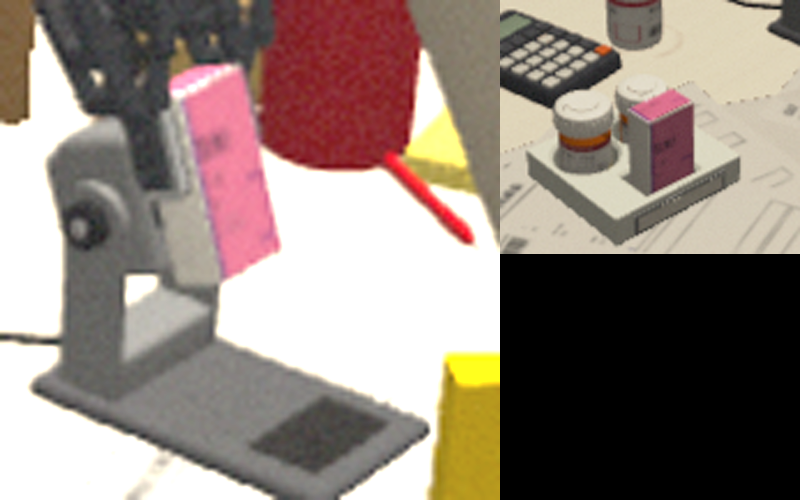

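The last picture shows the pack leaning flush on the frame, clear of the foot, and the other pack upright in the pocket with the vials in place. The push is steady at about 4.9 N, so I'm handing in.

```bash
python3 -c "
from rig import ctrl,sense
print(ctrl.finish_job());s=sense();print(s['time_s'],s['eef_pos'],s['force'],s['grip_width'])"
```

```text
the job is handed in; nothing more can be done
None
the job is handed in; nothing more can be done
```

The packs are exchanged and the job is handed in at about 19.4 s, with the unchecked pack still held pressed on the reader's window. `finish_job` gave no verdict, so what follows is my own measurement.

**What I did:** I parked the unchecked pack on the free worktop and stood the checked pack in the tray's pocket. After letting go of it, I picked the unchecked pack up again, leaned it to match the window and pressed it on the frame.

**Checked pack:** after release it measured (527.7, 149.8) mm against the pocket at (528.5, 151.1) mm. It looked upright and home in the last picture.

**Pressed pack:**
- **Push:** about 4.9 N, steady, which should put the frame in by about 3.9 of 5 mm. That depth comes from the stated spring force; the frame itself was not measured.
- **Position:** the underside is about 48 mm below the window's centre by the nominal geometry, clear of the foot, and sideways centring is within about 2 mm.
- **Bystanders:** in the last pictures the vials stood in their wells and the bottle stood where it was.

**Checks that disagreed:** my image estimates of the window's lean ranged from 0.28 to 0.40 rad. A contact-moment test put flush between 0.29 and 0.38 rad, so I set the pack to 0.345. The last moment reading was still slightly towards the frame's top edge, so it may be a few hundredths of a radian off flush (the limit is 0.07).

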